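# Line up the hinge barrels on the jamb block and hold them for the pin

## Task

Lift the brass hinge leaf out of the white rack, set its barrel into the gap between the two brass barrels on the jamb block, and press the sprung green V saddle underneath fully down to the bottom of its stroke, so that all three bores line up for the hinge pin. The program finishes while still holding: keep the leaf gripped and pressed down there, because the saddle lifts it out of line if it is let go. Leave the black and blue leaves, the pin, the steel rings and the bottle where they are.

Things in the scene. Friction and masses are not known exactly. Their poses are not given: they have to be found in the camera images.
- brass_leaf_grip (a point): Point on the brass leaf's upper plate where it can be gripped from above across its 10 mm thickness (x): 62 mm above the bore axis, 23 mm below the plate's top edge. y along the bore, z up. The leaf stands upright in one of the rack's three places, may lean a few degrees there, and fits the jamb either way round.
- brass_leaf_bore (a point): Centre of the brass leaf's bore, in the middle of its barrel; same axes as the grip point, 62 mm below it. The plate's lower edge is 18 mm above it; its wings stick out 12 mm past each end of the barrel.
- brass_leaf: Brass hinge leaf, about 0.28 kg: a plate 10 mm thick (x), 54 mm wide (y) and 67 mm tall with three dark dots, and below it a barrel 22 mm across, 30 mm long, with a 12 mm bore along y. Origin: the bore centre.
- rack: White rack, fixed, 56 x 240 x 66 mm high, origin under its centre. Three places at y = -75, 0, 75 mm; each leaf hangs by its wings in a notch 22 mm deep, 12.6 mm wide (x), its bore axis 26 mm and its top 111 mm above the table. Leaves come out straight up; 40 mm of lift clears the rack.
- jamb_bore (a point): Midpoint between the two brass barrels on the fixed grey jamb block, on their bore line, 70 mm above the table: the leaf's bore centre belongs here. y along the bores, z up, x level towards the flat brass plate. Barrels: 22 mm across, from 18 to 56 mm either side along y, so the gap is 36 mm, open from above. Nothing of the block is higher than the barrels' tops.
- saddle (a joint): Sprung green V saddle (90 degree V, 30 mm long) in the gap, moves straight down: 0 = up, 0.012 m = bottomed. Pushing it takes about 6 N at first, 12 N at the bottom, less the leaf's weight. A barrel lying in the V has its axis 12 mm above the bore line with the saddle up and on the bore line with it bottomed.
- black_leaf: Black hinge leaf in the rack, same shape as the brass one; bystander, origin on its bore axis
- blue_leaf: Blue hinge leaf in the rack, same shape as the brass one; bystander, origin on its bore axis
- foam_block: White foam block, fixed, 110 x 190 x 55 mm, carrying three steel rings
- pin_tray: Black open tray, fixed, 110 x 60 x 22 mm, holding the hinge pin
- ring0: Steel ring, 44 mm across, 20 mm high, on the foam block; bystander
- ring1: Steel ring, 44 mm across, 20 mm high, on the foam block; bystander
- ring2: Steel ring, 44 mm across, 20 mm high, on the foam block; bystander
- hinge_pin: Steel hinge pin, 8 mm thick, 72 mm long, lying in the tray; bystander
- cleaner_bottle: White bottle with a red cap, 52 mm across, 120 mm high; bystander
Things that resemble listed ones, but are neither listed nor needed, are in the scene too. There is more than one size of the brass_leaf; the job needs the larger. Leave any orange look-alike of the part that bears jamb_bore alone.

How it is judged:
By the outcome, as a careful person would: the job done as asked, in the order asked, and still so for the second after the job is handed in, while the arm keeps its last pose, push and grip.
It also fails if it takes over 38 s, if anything falls off the work surface, if the arm or the gripper's body presses on something with over 40 N, if the wrist force passes 120 N, or if a joint passes its speed limit or range.

## Robot

A 6-joint arm with a two-finger parallel gripper is mounted at the origin on the work surface. World frame = base frame: x ahead of the robot, y to its left, z up, the work surface at z = 0. Lengths are in m, angles in degrees, forces in N, time in s.
With the tool pointing down it reaches from about 0.3 to 0.875 m from the base axis. Payload 6.4 kg.
Tool frame: the origin (TCP) lies midway between the tips of the shut fingers; the grasp point (between the pads) lies grasp_offset behind it (grasp_offset is the distance from the TCP to the grasp point, in m); z points along the fingers, y is the line along which they close (so a half turn about z gives the same grasp; the last joint's range is limited). The gripper opens to 85 mm and grips with 20 to 120 N. Pads are 22 mm wide; open, the fingers measure 114 mm over their backs; the gripper's body (76 mm by 85 mm) begins 54 mm behind the grasp point. The pads swing forward as they close: fully open they stand 13 mm farther back than shut.
Start: joints at [55.617, 10.359, 92.074, -0, 77.567, -11.82], TCP at [0.221, 0.531, 0.197] pointing down, gripper open.
Joint ranges: [-171.53, 171.53], [-51.25, 118.39], [17.06, 147.69], [-65.23, 245.23], [0, 150.52], [-178.68, 178.68]. Speed limits (degrees/s): [147.25, 147.25, 172.46, 180, 180, 180].

## Interface

Orientations are given as a 3x3 rotation matrix whose columns are the frame's x, y, z axes.
In Python, from cell import read_state, read_camera, job_done, masks_of, place_of, grasp_offset gives the robot as it stands. The module is installed in compiled form; this text tells all that it offers.
- The arm moves only by the shell command python3 -m jog 'ROWS' [FORCE]. ROWS is a JSON object of lists of equal length, an entry for each row: "delta_pos": the shift along the tool's x, y, z in mm, a list of three; "dr": the turn, a rotation vector about the tool's x, y, z in rad, a list of three; "grip": the closure in counts, from 0 (fully open) to 255 (shut). A call has 1 to 12 rows; each row is the pose to reach, as a shift and turn from the pose commanded when the call began, along the tool's axes at that moment; what a row does not reach only later rows make up. A row lasts 1/10 s, in which the tool goes at most 50 mm and 8.59 degrees, less where a joint would pass 70% of its speed; a pose out of reach is approached as far as the arm can. A call with a gripper value outside its range is refused whole. The fingers move at their own pace and stop on an object; FORCE is the grip in N (left out, the last holds). Time passes only in rows, so rows that repeat a pose let the fingers close. It gives the time, the measured TCP pose, the force, the opening and the grip force at its end, in the units of the state.
- read_state(): the state, without advancing time (a new reading comes with each control period).
- read_camera(name): name is "scene" or "side" or "wrist"; returns a dict with "pixels" (420x560x3 uint8, red, green, blue), "camera_matrix" (3x3 intrinsics, pixels), "k1" (the pictures are not rectified: a ray, as slopes to the right and down, at radius r is drawn at 1 + k1 r^2 times it, then the intrinsics apply), "extrinsics" (4x4, takes a point from camera to world coordinates). Camera axes: x right, y up, looking along -z (the intrinsics and any distortion apply to the point x, -y, -z); pixel columns grow to the right and rows downward; lengths in m; the calibration is good to about 2 mm. A picture is of the moment at which its call begins. There is no depth.
- job_done(): hands the job in; it is judged then, once.
Trained networks look in a picture, given as the dict that the camera call returned (one of the last four; its "shot" number tells which), for a name from the list of things; names that differ only in an ending like _2 or _b are one class to them, and where a whole thing is asked for, a point or a joint stands for the part that bears it (a point fixed in the world has none). Each returns a list of dicts, best first, with "confidence" (0 to 1); they miss things now and then, are a little off and sometimes report something else, mostly with a low value. They report only what shows in the picture. A call takes as long as a camera call. They do not tell look-alikes from the thing itself.
- masks_of(picture, label): "region" (420x560 bool, what is visible of it) and "at" ([row, column] as shares, 0 to 1, of the picture: columns of its width, rows of its height, amid what is visible of it).
- place_of(picture, label): "at" ([row, column] as shares, 0 to 1, of the picture: columns of its width, rows of its height: a listed point, or the origin of a listed thing).
The state is a dict: "time": time; "q": joint angles; "joint_vel": joint speeds; "tau": joint torques, N m; "tool_pos": TCP position; "tcp_rot": TCP orientation; "ft_force": force on the tool from outside, world axes, zero at the start; "moment": the same for the moment, N m; "gripper_width": finger opening in m; "grip_force": force on a finger pad.
Only numpy, scipy, OpenCV 4.12 (cv2) and the standard library are available. Lean on these libraries where they do the work, as an engineer would, in place of code of your own. Each camera call takes 0.05 s, during which the arm holds its last target. There are 200 camera calls.

## Working session

There is one attempt and no reset: what is moved stays moved. The work goes in short steps, Python scripts to look and compute and a shell command to move; the robot and the scene stay as the last step left them, time stands still between calls to the robot, and variables do not carry over. Pictures are saved under pics/ and viewed, at most 11 in all, crops included, and the job is handed in when it is done.

```bash
mkdir -p pics; cat > h.py <<'E'
import numpy as np, cv2
from cell import *
def ray(p,at):
    K=p["camera_matrix"];T=np.array(p["extrinsics"])
    uv=np.array([[[at[1]*560,at[0]*420]]],float)
    n=cv2.undistortPoints(uv,np.array(K,float),np.array([p["k1"],0,0,0.]))[0,0]
    d=T[:3,:3]@np.array([n[0],-n[1],-1]);return T[:3,3],d/np.linalg.norm(d)
def atz(p,at,z):
    o,d=ray(p,at);return o+d*(z-o[2])/d[2]
def proj(p,X):
    T=np.linalg.inv(np.array(p["extrinsics"]));c=T[:3,:3]@np.array(X)+T[:3,3]
    n=np.array([c[0],-c[1]])/-c[2];n=n*(1+p["k1"]*(n@n));K=np.array(p["camera_matrix"]);return (K[:2,:2]@n+K[:2,2])
def tri(rs):
    A=0;b=0;
    for o,d in rs:
        P=np.eye(3)-np.outer(d,d);A=A+P;b=b+P@o
    X=np.linalg.solve(A,b);return X,[np.linalg.norm((np.eye(3)-np.outer(d,d))@(X-o)) for o,d in rs]
def save(p,n): cv2.imwrite(f"pics/{n}.png",p["pixels"][:,:,::-1])
E
python3 - <<'E'
from h import *
np.set_printoptions(precision=4,suppress=True)
print(grasp_offset)
for c in("scene","side"):
    p=read_camera(c);save(p,c)
    for l,z in (("brass_leaf_grip",.088),("brass_leaf_bore",.026),("jamb_bore",.07),("rack",0),("saddle",.07),("black_leaf",.026),("blue_leaf",.026)):
        for r in place_of(p,l)[:4]: print(c,l,round(r["confidence"],2),np.array(r["at"])*[420,560],atz(p,r["at"],z))
E
```

```text
0.0187
scene brass_leaf_grip 0.79 [202.818 194.824] [ 0.5532 -0.1111  0.088 ]
scene brass_leaf_grip 0.56 [171.99  197.512] [ 0.448  -0.1692  0.088 ]
scene brass_leaf_grip 0.4 [299.418 190.512] [0.7901 0.0272 0.088 ]
scene brass_leaf_bore 0.91 [223.314 201.208] [ 0.5549 -0.1022  0.026 ]
scene brass_leaf_bore 0.71 [189.42  205.296] [ 0.4389 -0.1604  0.026 ]
scene jamb_bore 0.85 [157.584 400.68 ] [0.155  0.2952 0.07  ]
scene jamb_bore 0.76 [241.794 335.328] [0.5272 0.2254 0.07  ]
scene jamb_bore 0.54 [281.106 175.   ] [ 0.7552 -0.0346  0.07  ]
scene rack 0.6 [220.29  180.992] [ 0.5441 -0.1732  0.    ]Traceback (most recent call last):
  File "<stdin>", line 7, in <module>
ValueError: it knows: black_leaf, blue_leaf, brass_leaf, brass_leaf_bore, brass_leaf_grip, cleaner_bottle, foam_block, hinge_pin, jamb_bore, pin_tray, rack, ring
```

View pics/scene.png

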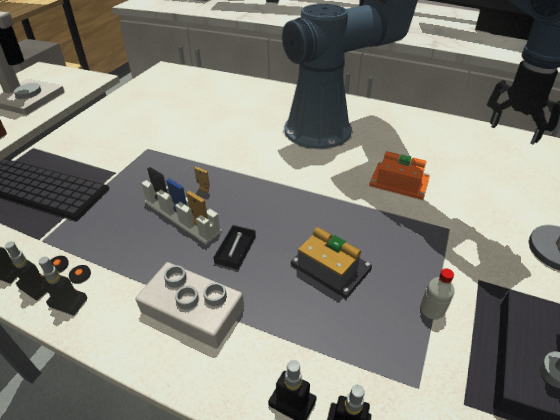

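Scene picture: the rack holds black (155,180), blue (177,192) and brass (197,207) leaves. A second brass leaf stands behind the rack at (202,180). The jamb block is at (333,255), with the orange look-alike at (400,172).

```bash
python3 - <<'E'
from h import *
np.set_printoptions(precision=4,suppress=True)
s=read_camera("scene");p=read_camera("side");save(p,"side")
cv2.imwrite("pics/crop.png",cv2.resize(s["pixels"][150:260,130:260,::-1],None,fx=5,fy=5,interpolation=2))
for l,z in (("brass_leaf_grip",.088),("brass_leaf_bore",.026),("jamb_bore",.07),("rack",0),("black_leaf",.026),("blue_leaf",.026)):
    for q in (s,p):
        for r in place_of(q,l)[:4]: print(q is p,l,round(r["confidence"],2),np.array(r["at"])*[420,560],atz(q,r["at"],z))
w=read_camera("wrist");T=np.array(w["extrinsics"]);st=read_state();R=np.array(st["tcp_rot"])
print(R,st["tool_pos"],"cam in tool",R.T@(T[:3,3]-st["tool_pos"]),R.T@T[:3,:3],w["camera_matrix"])
E
```

```text
False brass_leaf_grip 0.7 [221.508 201.6  ] [ 0.6013 -0.0632  0.088 ]
False brass_leaf_grip 0.66 [173.292 199.696] [ 0.4506 -0.161   0.088 ]
False brass_leaf_grip 0.65 [208.488 196.616] [ 0.5685 -0.0966  0.088 ]
True brass_leaf_grip 0.69 [165.48  275.128] [ 0.524  -0.1049  0.088 ]
True brass_leaf_grip 0.48 [161.91  265.608] [ 0.5543 -0.116   0.088 ]
True brass_leaf_grip 0.45 [164.01  314.776] [ 0.4097 -0.1284  0.088 ]
False brass_leaf_bore 0.94 [221.214 198.688] [ 0.551  -0.1118  0.026 ]
False brass_leaf_bore 0.75 [189.798 206.024] [ 0.4395 -0.1578  0.026 ]
True brass_leaf_bore 0.64 [168.504 310.8  ] [ 0.423  -0.1739  0.026 ]
True brass_leaf_bore 0.51 [175.392 265.776] [ 0.5566 -0.1227  0.026 ]
False jamb_bore 0.98 [158.718 403.872] [0.1568 0.3044 0.07  ]
False jamb_bore 0.6 [242.802 338.296] [0.5275 0.2323 0.07  ]
False jamb_bore 0.42 [222.894 200.312] [ 0.5912 -0.0755  0.07  ]
False jamb_bore 0.39 [278.88  173.824] [ 0.7514 -0.04    0.07  ]
True jamb_bore 0.66 [310.002 401.912] [0.1659 0.3086 0.07  ]
True jamb_bore 0.57 [260.694 255.024] [0.5222 0.224  0.07  ]
True jamb_bore 0.45 [
[... 153 characters left out ...]
0.    ]
True rack 0.47 [259.014 250.88 ] [ 0.5463  0.1729 -0.    ]
False black_leaf 0.82 [196.686 160.72 ] [ 0.5107 -0.2541  0.026 ]
True black_leaf 0.7 [146.706 285.32 ] [ 0.5164 -0.2652  0.026 ]
True black_leaf 0.44 [199.92 188.72] [0.7623 0.0119 0.026 ]
False blue_leaf 0.63 [208.404 180.6  ] [ 0.5289 -0.1794  0.026 ]
True blue_leaf 0.7 [166.488 273.   ] [ 0.5411 -0.1655  0.026 ]
[[-0.9235  0.3837  0.    ]
 [ 0.3837  0.9235  0.    ]
 [-0.      0.     -1.    ]] [0.2206 0.531  0.1972] cam in tool [ 0.0664 -0.0007 -0.1758] [[ 0.0015  0.9653  0.261 ]
 [ 1.     -0.0017  0.0004]
 [ 0.0009  0.261  -0.9653]] [[294.2716   0.     283.1292]
 [  0.     294.2716 210.4979]
 [  0.       0.       1.    ]]
```

View pics/side.png

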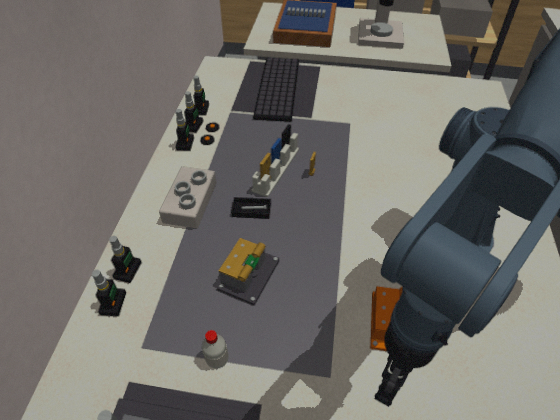

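View pics/crop.png

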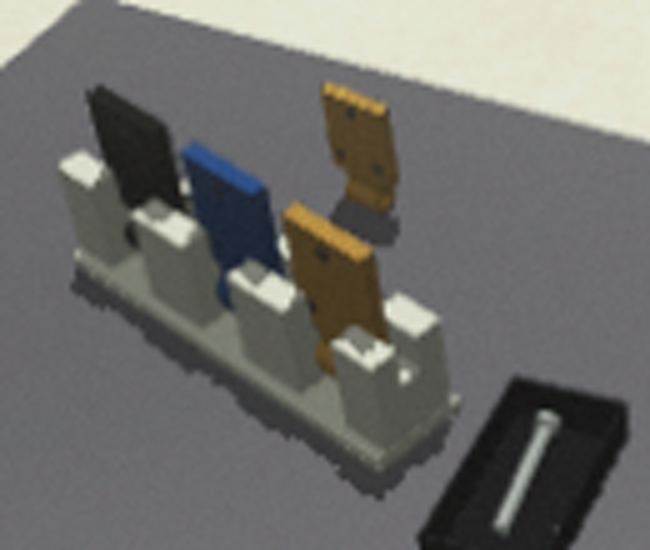

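Candidates for the brass leaf: the one in the rack's end place (197,207) and the free-standing smaller one (202,180). The rack one fits the description. For the jamb, the grey-plate block is at (333,255) and the orange decoy at (400,172). I'll go over the jamb first for a close view.

```bash
python3 -m jog '{"delta_pos":[[-400,-162,-63],[-400,-162,-63],[-400,-162,-63],[-400,-162,-63],[-400,-162,-63],[-400,-162,-63],[-400,-162,-63],[-400,-162,-63],[-400,-162,-63],[-400,-162,-63],[-400,-162,-63],[-400,-162,-63]],"dr":[[0,0,1.435],[0,0,1.435],[0,0,1.435],[0,0,1.435],[0,0,1.435],[0,0,1.435],[0,0,1.435],[0,0,1.435],[0,0,1.435],[0,0,1.435],[0,0,1.435],[0,0,1.435]],"grip":[0,0,0,0,0,0,0,0,0,0,0,0]}' 40
python3 - <<'E'
from h import *
np.set_printoptions(precision=4,suppress=True)
p=read_camera("wrist");save(p,"wj");np.save("wj.npy",p,allow_pickle=True)
for r in place_of(p,"jamb_bore")[:3]: print(r["confidence"],np.array(r["at"])*[420,560],atz(p,r["at"],.07))
st=read_state();print(st["time"],st["q"],st["tool_pos"],st["tcp_rot"])
E
```

```text
time: 2.2
tool_pos: [0.5275, 0.2281, 0.26]
tcp_rot: [[0.253, 0.968, -0.001], [0.968, -0.253, 0.0], [-0.0, -0.001, -1.0]]
ft_force: [-0.2, -0.5, -0.7]
gripper_width: 0.0857
grip_force: 0.0
0.89 [186.186 281.624] [0.5246 0.2267 0.07  ]
2.3 [11.6103  7.6897 87.8269  0.0047 84.4991 26.2212] [0.5272 0.2286 0.2601] [[ 0.2523  0.9677 -0.0003]
 [ 0.9677 -0.2523  0.    ]
 [-0.     -0.0003 -1.    ]]
```

View pics/wj.png

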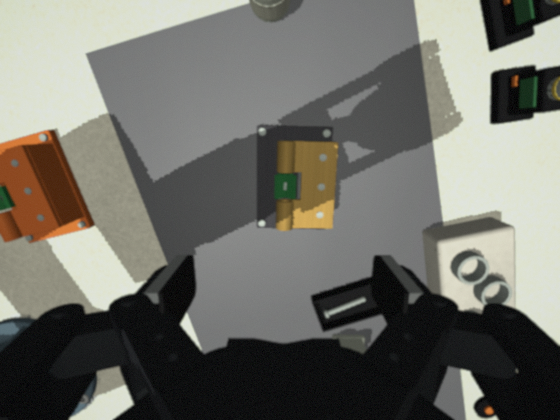

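Jamb seen from above: barrels run along col ~284, rows 141–230, with the green saddle at (287,186) and the brass plate to the right. The base screws at (262,131) and (262,224) show the bore line nearly parallel to tool x. I'll measure that precisely and look at the rack next (world move about +30, -310 mm).

```bash
python3 - <<'E'
from h import *
np.set_printoptions(precision=4,suppress=True)
p=np.load("wj.npy",allow_pickle=True).item()
A=p["pixels"][120:240,250:345]
hsv=cv2.cvtColor(A,cv2.COLOR_RGB2HSV)
m=cv2.inRange(hsv,(8,90,50),(30,255,255))
for r in range(16,116,6):
    c=np.where(m[r])[0]; print(r+120,(c.min()+250,c.max()+250) if len(c) else None, [int(x) for x in hsv[r,20:52:2,2]])
c=p["pixels"];cv2.imwrite("pics/cj.png",cv2.resize(A[:,:,::-1],None,fx=6,fy=5,interpolation=2))
g=cv2.inRange(hsv,(40,80,30),(85,255,255));y,x=np.where(g);print("green",x.min()+250,x.max()+250,y.min()+120,y.max()+120,x.mean()+250,y.mean()+120)
st=np.array([.5272,.2286,.2601]);R=np.array([[.2523,.9677,0],[.9677,-.2523,0],[0,0,-1]])
for u,v in((262,131),(262,224)): print(R.T@(atz(p,(v/420,u/560),.01)-st))
for z in (.07,.081): print(proj(p,[.5246,.2267,z]))
E
python3 -m jog '{"delta_pos":[[-290,105,10],[-290,105,10],[-290,105,10],[-290,105,10],[-290,105,10],[-290,105,10],[-290,105,10],[-290,105,10],[-290,105,10],[-290,105,10]],"dr":[[0,0,0],[0,0,0],[0,0,0],[0,0,0],[0,0,0],[0,0,0],[0,0,0],[0,0,0],[0,0,0],[0,0,0]],"grip":[0,0,0,0,0,0,0,0,0,0]}'
python3 - <<'E'
from h import *
np.set_printoptions(precision=4,suppress=True)
p=read_camera("wrist");save(p,"wr");np.save("wr.npy",p,allow_pickle=True)
for l,z in (("brass_leaf_grip",.088),("brass_leaf_bore",.026),("rack",0),("black_leaf",.026),("blue_leaf",.026)):
  for r in place_of(p,l)[:3]: print(l,r["confidence"],np.array(r["at"])*[420,560],atz(p,r["at"],z))
st=read_state();print(st["time"],st["q"],st["tool_pos"],st["tcp_rot"])
E
```

```text
136 None [49, 47, 49, 51, 49, 49, 50, 49, 49, 51, 48, 49, 49, 49, 48, 50]
142 (np.int64(277), np.int64(336)) [46, 48, 50, 52, 73, 89, 100, 108, 114, 111, 103, 95, 97, 123, 126, 125]
148 (np.int64(277), np.int64(337)) [51, 48, 49, 51, 79, 93, 105, 114, 120, 117, 110, 100, 99, 125, 129, 131]
154 (np.int64(277), np.int64(337)) [51, 47, 46, 54, 79, 96, 105, 115, 123, 115, 108, 96, 98, 127, 129, 131]
160 (np.int64(277), np.int64(336)) [48, 48, 49, 56, 84, 96, 106, 115, 123, 116, 107, 96, 98, 129, 132, 130]
166 (np.int64(277), np.int64(336)) [52, 47, 49, 59, 86, 98, 108, 119, 122, 115, 104, 93, 104, 132, 130, 132]
172 (np.int64(278), np.int64(335)) [47, 49, 47, 50, 66, 86, 98, 109, 110, 99, 91, 76, 78, 89, 96, 105]
178 (np.int64(301), np.int64(335)) [48, 49, 58, 73, 76, 74, 73, 74, 74, 74, 73, 73, 74, 62, 73, 85]
184 (np.int64(301), np.int64(335)) [49, 48, 57, 73, 73, 74, 82, 116, 113, 72, 74, 75, 74, 59, 77, 89]
190 (np.int64(301), np.int64(334)) [46, 47, 61, 75, 74, 77, 78, 88, 85, 74, 72, 70, 71, 57, 81, 96]
196 (np.int64(300), np.int64(334)) [49, 50, 62, 74, 74, 76, 74, 73, 71, 75, 75,
[... 952 characters left out ...]
0.5]
gripper_width: 0.0852
grip_force: 0.0
brass_leaf_grip 0.84 [215.796 289.912] [ 0.5546 -0.111   0.088 ]
brass_leaf_grip 0.81 [280.686 207.928] [ 0.4323 -0.1682  0.088 ]
brass_leaf_bore 0.73 [202.188 290.08 ] [ 0.5566 -0.1096  0.026 ]
brass_leaf_bore 0.59 [265.608 214.984] [ 0.4249 -0.1755  0.026 ]
rack 0.79 [241.29 287.  ] [ 0.5359 -0.1748  0.    ]
black_leaf 0.65 [126.798 279.608] [ 0.5682 -0.0077  0.026 ]
black_leaf 0.6 [295.092 286.272] [ 0.5152 -0.2498  0.026 ]
blue_leaf 0.58 [253.89  289.296] [ 0.5364 -0.1849  0.026 ]
3.6 [-20.1692   6.2366  90.5524  -0.0008  83.2013  -5.4579] [ 0.5554 -0.0785  0.2503] [[ 0.2539  0.9672  0.0002]
 [ 0.9672 -0.2539 -0.0001]
 [-0.      0.0002 -1.    ]]
```

View pics/wr.png

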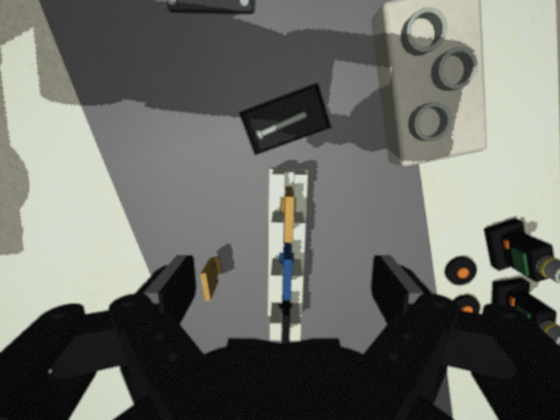

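View pics/cj.png

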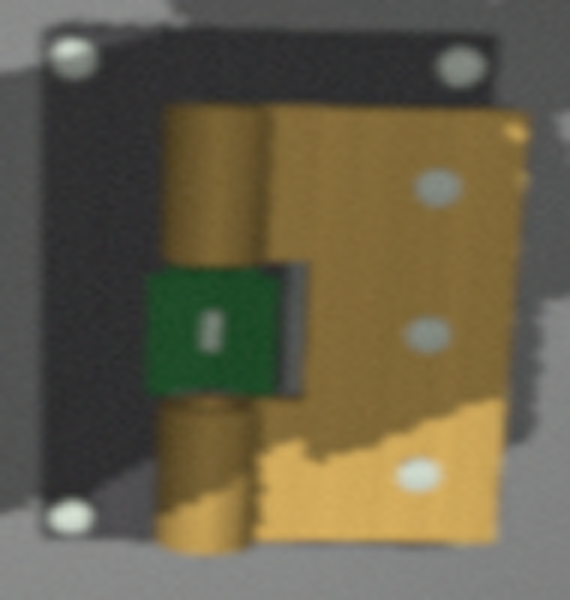

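Rack picture: the brass leaf's top is at (290,216), blue at (287,275) and black at (286,320). The small brass leaf is at (210,278), clearly apart from the rack. The crop confirms the jamb, with saddle centre at about (285,186). Now computing exact poses.

```bash
python3 - <<'E'
from h import *
np.set_printoptions(precision=4,suppress=True)
p=np.load("wr.npy",allow_pickle=True).item()
A=p["pixels"][180:255,270:310];hsv=cv2.cvtColor(A,cv2.COLOR_RGB2HSV);m=cv2.inRange(hsv,(8,90,40),(30,255,255))
st=np.array([.5554,-.0785,.2503]);R=np.array([[.2539,.9672,0],[.9672,-.2539,0],[0,0,-1]])
for r in range(0,75,3):
    c=np.where(m[r])[0]
    if len(c): 
        q=[R.T@(atz(p,((r+180.5)/420,(270+u)/560),.111)-st)*1000 for u in (c.min(),c.max()+1)]
        print(r+180,c.min()+270,c.max()+270,q[0][:2],q[1][:2],[int(v) for v in hsv[r,10:32,2]])
j=np.load("wj.npy",allow_pickle=True).item()
s2=np.array([.5272,.2286,.2601]);R2=np.array([[.2523,.9677,0],[.9677,-.2523,0],[0,0,-1]])
f=lambda u,v,z:(R2.T@(atz(j,(v/420,u/560),z)-s2)*1000)[:2]
for n,u,v,z in(("L",277.3,146,.07),("L",277,158,.07),("L",276.3,208,.07),("L",276.2,222,.07),("plateR",338,148.5,.07),("plateR",337,160.5,.07),("plateR",334.3,208.5,.07),("plateR",333.1,226.5,.07),("end",287,140.8,.078),("end",285,230.3,.078),("gap",287,173,.08),("gap",285,199.5,.08),("green",274,186,.083),("green",297,186,.083),("greenc",285,185.7,.083)): print(n,f(u,v,z))
E
```

```text
189 286 291 [4.8248 2.3115] [4.8442 8.8436] [222, 222, 220, 205, 161, 106, 72, 62, 63, 61, 60, 70, 84, 103, 124, 139, 147, 144, 145, 143, 142, 143]
192 286 292 [1.4964 2.3301] [1.519  9.9714] [221, 220, 221, 212, 174, 120, 76, 65, 60, 62, 63, 64, 68, 91, 120, 139, 144, 145, 144, 145, 145, 156]
195 285 292 [-1.853   1.2543] [-1.8273 10.0107] [220, 218, 211, 193, 154, 104, 72, 66, 67, 68, 67, 68, 72, 87, 117, 138, 142, 142, 144, 145, 144, 147]
198 282 294 [-5.2268 -2.0221] [-5.1852 12.2455] [166, 144, 146, 152, 146, 156, 187, 200, 201, 201, 201, 196, 188, 168, 128, 106, 117, 138, 142, 142, 142, 143]
201 281 294 [-8.6126 -3.1156] [-8.5678 12.2913] [168, 148, 148, 154, 150, 162, 190, 202, 199, 199, 200, 202, 197, 168, 125, 106, 122, 138, 142, 145, 144, 145]
204 281 294 [-12.0135  -3.1115] [-11.9689  12.3374] [157, 143, 151, 157, 155, 166, 194, 204, 204, 202, 200, 198, 191, 162, 118, 107, 122, 139, 142, 141, 143, 143]
207 281 294 [-15.4331  -3.1075] [-15.3885  12.3838] [139, 141, 154, 154, 147, 165, 195, 205, 204, 203, 201, 202, 193, 165, 118, 103, 124, 139, 141, 140, 142, 145]
210 281 29
[... 1401 characters left out ...]
, 222, 221, 221, 221]
237 284 291 [-50.6857   0.3474] [-50.6608   9.4508] [222, 220, 197, 159, 157, 182, 195, 195, 195, 195, 192, 191, 182, 188, 212, 223, 221, 222, 222, 221, 223, 222]
240 284 292 [-54.323    0.3614] [-54.2952  10.6321] [222, 219, 196, 157, 157, 187, 201, 200, 195, 190, 191, 188, 174, 161, 157, 166, 168, 165, 160, 158, 172, 195]
L [47.0589 -7.2788]
L [32.6126 -7.7039]
L [-30.9165  -8.8722]
L [-49.753   -9.0952]
plateR [44.2001 66.7591]
plateR [29.6833 66.2323]
plateR [-31.4969  65.7213]
plateR [-55.8414  65.2878]
end [53.4947  4.3917]
end [-58.3886   2.3341]
gap [15.5335  4.537 ]
gap [-17.3928   2.2063]
green [  0.1079 -11.2257]
green [ 0.1398 16.7182]
greenc [0.4916 2.1375]
```

```bash
python3 -m jog '{"delta_pos":[[-15,3,40],[-31,6,80],[-31,6,110],[-31,6,135],[-31,6,155],[-31,6,168],[-31,6,174],[-31,6,174]],"dr":[[0,0,0.01],[0,0,0.022],[0,0,0.022],[0,0,0.022],[0,0,0.022],[0,0,0.022],[0,0,0.022],[0,0,0.022]],"grip":[0,0,0,0,0,60,120,140]}' 80
python3 - <<'E'
from h import *
p=read_camera("wrist");save(p,"wg")
E
```

```text
time: 4.4
tool_pos: [0.5531, -0.1106, 0.0758]
tcp_rot: [[0.276, 0.961, -0.001], [0.961, -0.276, 0.0], [0.0, -0.001, -1.0]]
ft_force: [-0.2, -0.3, 0.2]
gripper_width: 0.0437
grip_force: 0.0
```

View pics/wg.png

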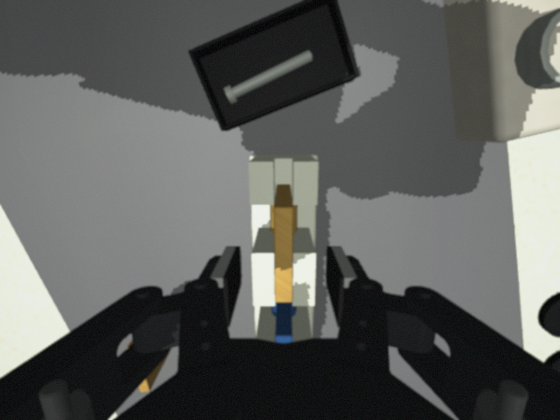

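Between the open fingers (cols 233 and 335), the plate sits centred at col 284, rows 206–303. That puts the leaf about 3 mm ahead in tool x. Shift, close and lift.

```bash
python3 -m jog '{"delta_pos":[[3,0,0],[3,0,0],[3,0,0],[3,0,0],[3,0,0],[3,0,0]],"dr":[[0,0,0],[0,0,0],[0,0,0],[0,0,0],[0,0,0],[0,0,0]],"grip":[140,255,255,255,255,255]}' 80
python3 -m jog '{"delta_pos":[[0,0,-8],[0,0,-25],[0,0,-45],[0,0,-65],[0,0,-85],[0,0,-100],[0,0,-110],[0,0,-110]],"dr":[[0,0,0],[0,0,0],[0,0,0],[0,0,0],[0,0,0],[0,0,0],[0,0,0],[0,0,0]],"grip":[255,255,255,255,255,255,255,255]}'
python3 - <<'E'
from h import *
np.set_printoptions(precision=4,suppress=True)
p=read_camera("wrist");save(p,"wh");np.save("wh.npy",p,allow_pickle=True)
st=read_state();R=np.array(st["tcp_rot"]);t=np.array(st["tool_pos"])
print(st["time"],t,R,st["gripper_width"],st["grip_force"])
for l,z in(("brass_leaf_grip",.088),("brass_leaf_bore",.026)):
  rs=[]
  for c in("scene","side"):
    s=read_camera(c)
    for r in place_of(s,l)[:2]:
      X=R.T@(atz(s,r["at"],z-.076+t[2])-t)*1000; print(c,l,r["confidence"],X)
J=np.array([.5293,.2264])-t[:2]
print("jamb in tool",R[:2,:2].T@J, "yaw",np.degrees(np.arctan2(R[1,0],R[0,0])))
E
```

```text
time: 5.05
tool_pos: [0.5548, -0.1081, 0.0771]
tcp_rot: [[0.276, 0.961, 0.002], [0.961, -0.276, -0.001], [-0.0, 0.002, -1.0]]
ft_force: [-0.7, 1.3, 5.5]
gripper_width: 0.0002
grip_force: 2.9
time: 5.85
tool_pos: [0.5549, -0.1082, 0.1877]
tcp_rot: [[0.276, 0.961, 0.002], [0.961, -0.276, -0.001], [-0.0, 0.003, -1.0]]
ft_force: [0.4, -0.3, -0.2]
gripper_width: 0.0001
grip_force: 0.0
5.9 [ 0.5542 -0.108   0.1864] [[ 0.2764  0.9611  0.0006]
 [ 0.9611 -0.2764 -0.0003]
 [-0.0001  0.0006 -1.    ]] 9.247578929245516e-05 0.0
scene brass_leaf_grip 0.72 [108.4991  70.2306 -11.9675]
scene brass_leaf_grip 0.66 [ 39.255    3.7874 -12.0021]
side brass_leaf_grip 0.61 [117.5175 -47.6944 -12.044 ]
side brass_leaf_grip 0.5 [  51.1348 -163.1111  -12.1103]
scene brass_leaf_bore 0.84 [99.4784 67.2813 50.0317]
scene brass_leaf_bore 0.64 [21.5813 -7.801  49.9925]
side brass_leaf_bore 0.75 [ 97.3644 -51.037   49.9562]
side brass_leaf_bore 0.4 [  12.696  -142.9914   49.907 ]
jamb in tool [ 0.3145 -0.1164] yaw 73.95709401145594
```

View pics/wh.png

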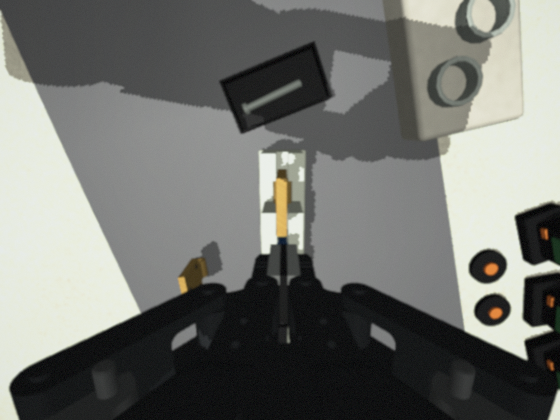

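The fingers shut without the leaf (width 0), and the leaf is still in the rack at col 282, rows 175–240. I'll check where the fingertips really are against the reported TCP in one composite with the projected TCP marked.

```bash
python3 - <<'E'
from h import *
np.set_printoptions(precision=4,suppress=True)
st=read_state();R=np.array(st["tcp_rot"]);t=np.array(st["tool_pos"]);tiles=[]
for c in("scene","side","wrist"):
    p=read_camera(c);im=p["pixels"][:,:,::-1].copy();u=proj(p,t);g=proj(p,t-R[:,2]*.04);h=130 if c=="wrist" else 60
    x0,y0=int(u[0]-h/2),int(u[1]-h*.6);f=390/h if 0 else 260/h
    a=cv2.resize(im[y0:y0+h,x0:x0+h],None,fx=f,fy=f,interpolation=2)
    for q,col in((u,(0,0,255)),(g,(255,255,0))): cv2.drawMarker(a,tuple(int(v) for v in (q-[x0,y0])*f),col,0,12,1)
    cv2.putText(a,f"{x0},{y0}",(3,12),0,.4,(0,255,0));tiles.append(a[:260,:260]);print(c,u,g)
cv2.imwrite("pics/comp.png",np.hstack(tiles))
E
```

```text
scene [189.6795 169.8872] [186.8992 154.8025]
side [264.3732 137.8143] [263.9541 126.2678]
wrist [283.7032 237.0335] [283.9528 264.6262]
```

View pics/comp.png

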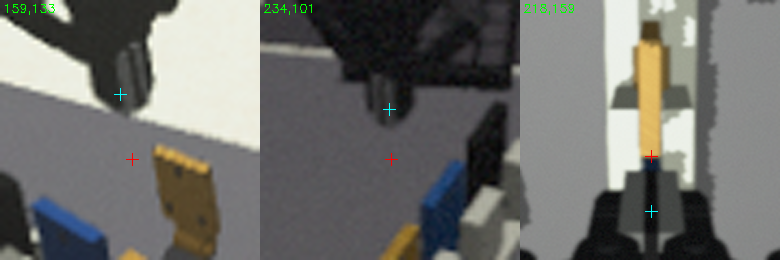

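Both fixed cameras and the wrist view agree: the real fingertips are about 27 mm behind the reported TCP (scene tip tile (122,115), side (390,125), against the red marker at y=160). The pads therefore only pinched the leaf's top edge. The leaf is still upright and centred, so I'll open, go down about 30 mm deeper than before, and check before closing.

```bash
python3 -m jog '{"delta_pos":[[0,0,0],[0,0,0],[0,0,10],[0,0,40],[0,0,70],[0,0,95],[0,0,115],[0,0,125],[0,0,133],[0,0,140],[0,0,140]],"dr":[[0,0,0],[0,0,0],[0,0,0],[0,0,0],[0,0,0],[0,0,0],[0,0,0],[0,0,0],[0,0,0],[0,0,0],[0,0,0]],"grip":[0,0,0,0,0,0,0,0,0,0,0]}' 80
python3 -m jog '{"delta_pos":[[0,0,0],[0,0,0],[0,0,0],[0,0,0],[0,0,0],[0,0,0]],"dr":[[0,0,0],[0,0,0],[0,0,0],[0,0,0],[0,0,0],[0,0,0]],"grip":[100,180,255,255,255,255]}'
```

```text
time: 7.55
tool_pos: [0.5539, -0.1078, 0.0458]
tcp_rot: [[0.276, 0.961, -0.0], [0.961, -0.276, 0.0], [0.0, -0.001, -1.0]]
ft_force: [0.1, 0.1, 0.2]
gripper_width: 0.0855
grip_force: 0.0
time: 8.15
tool_pos: [0.5542, -0.108, 0.0466]
tcp_rot: [[0.276, 0.961, 0.0], [0.961, -0.276, -0.0], [-0.0, 0.0, -1.0]]
ft_force: [-1.5, -0.0, 3.2]
gripper_width: 0.0085
grip_force: 78.3
```

```bash
python3 -m jog '{"delta_pos":[[0,0,-5],[0,0,-15],[0,0,-30],[0,0,-50],[0,0,-70],[0,0,-90],[0,0,-100],[0,0,-100]],"dr":[[0,0,0],[0,0,0],[0,0,0],[0,0,0],[0,0,0],[0,0,0],[0,0,0],[0,0,0]],"grip":[255,255,255,255,255,255,255,255]}'
python3 - <<'E'
from h import *
np.set_printoptions(precision=4,suppress=True)
st=read_state();R=np.array(st["tcp_rot"]);t=np.array(st["tool_pos"]);print(st["time"],t,st["gripper_width"],st["ft_force"])
S={c:read_camera(c) for c in("scene","side","wrist")}
exp=t+R@[0,0,.0204]
for l,e in(("brass_leaf_grip",t+R@[0,0,-.0416]),("brass_leaf_bore",exp)):
  rs=[]
  for c,s in S.items():
    u=proj(s,e)
    L=[r for r in place_of(s,l) if np.linalg.norm(np.array(r["at"])[::-1]*[560,420]-u)<20]
    print(l,c,u,[(round(r["confidence"],2),np.array(r["at"])[::-1]*[560,420]) for r in L])
    if L: rs.append(ray(s,L[0]["at"]))
  if len(rs)>1: X,e2=tri(rs);print("in tool mm",R.T@(X-t)*1000,np.array(e2)*1000)
p=S["wrist"];np.save("wl.npy",p,allow_pickle=True)
hsv=cv2.cvtColor(p["pixels"],cv2.COLOR_RGB2HSV);m=cv2.inRange(hsv,(8,90,40),(30,255,255))
for r in range(185,310,8):
  c=np.where(m[r,255:315])[0]
  if len(c): print(r,c.min()+255,c.max()+255,len(c))
for z in (.1,.0): pass
for X in ([.027,0],[-.027,0]): print(X,proj(p,t+R@[X[0],-.005,-.0646]),proj(p,t+R@[X[0],.005,-.0646]))
J=np.array([.5293,.2264])-t[:2];print("jamb",R[:2,:2].T@J)
E
```

```text
time: 8.95
tool_pos: [0.5555, -0.1084, 0.1487]
tcp_rot: [[0.276, 0.961, 0.004], [0.961, -0.276, -0.002], [-0.001, 0.004, -1.0]]
ft_force: [-0.5, -0.7, -2.4]
gripper_width: 0.0085
grip_force: 78.0
8.95 [ 0.5555 -0.1084  0.1487] 0.008500592439136553 [-0.5278 -0.7342 -2.3816]
brass_leaf_grip scene [188.7674 168.4896] [(0.79, array([187.992, 171.402])), (0.63, array([198.576, 172.494]))]
brass_leaf_grip side [263.8343 136.3162] [(0.66, array([261.408, 134.988]))]
brass_leaf_grip wrist [287.5164 269.0562] [(0.98, array([284.984, 265.188]))]
in tool mm [  2.2733   3.8134 -41.7968] [3.8593 4.4219 5.062 ]
brass_leaf_bore scene [192.75   190.4653] [(0.61, array([194.096, 187.992])), (0.44, array([201.208, 190.806]))]
brass_leaf_bore side [264.3724 153.2169] [(0.59, array([264.824, 149.184]))]
brass_leaf_bore wrist [286.5691 228.5718] [(0.86, array([283.584, 226.506]))]
in tool mm [ 4.0683 -1.5565  7.4422] [3.6966 4.9638 1.6851]
201 277 289 13
209 269 297 29
217 268 298 31
225 269 297 29
233 269 296 28
241 269 296 28
249 271 295 25
257 271 295 25
265 271 295 25
273 272 294 23
281 272 294 23
289 272 294 23
297 272 294 23
305 272 294 23
[0.027, 0] [275.6975 232.5264] [301.331  232.5923]
[-0.027, 0] [276.3568 348.6505] [299.1089 348.7333]
jamb [ 0.3146 -0.1177]
```

```bash
python3 -m jog '{"delta_pos":[[15,-6,0],[50,-19,0],[90,-34,0],[130,-49,0],[170,-64,0],[210,-79,0],[250,-93,0],[285,-106,0],[305,-114,0],[313,-117,0],[313,-117,0],[313,-117,0]],"dr":[[0,0,0],[0,0,0],[0,0,0],[0,0,0],[0,0,0],[0,0,0],[0,0,-0.007],[0,0,-0.007],[0,0,-0.007],[0,0,-0.007],[0,0,-0.007],[0,0,-0.007]],"grip":[255,255,255,255,255,255,255,255,255,255,255,255]}'
python3 - <<'E'
from h import *
np.set_printoptions(precision=4,suppress=True)
p=read_camera("wrist");st=read_state();R=np.array(st["tcp_rot"]);t=np.array(st["tool_pos"]);print(st["time"],t,R,st["ft_force"])
J=np.array([.5293,.2264,.07]);b=np.array([np.cos(np.radians(74.36)),np.sin(np.radians(74.36)),0]);n=np.array([b[1],-b[0],0])
print("jamb tool",R.T@(J-t)*1000)
im=p["pixels"][:,:,::-1].copy()
def mk(X,col): cv2.circle(im,tuple(int(round(v)) for v in proj(p,X)),1,col,-1)
for s in(18,56,-18,-56):
  for k in(-.011,0,.011): mk(J+b*s/1000+n*k+[0,0,.011 if k==0 else 0],(0,0,255))
for x in(.015,-.015):
  for y in (-.011,.011): mk(t+R@[x+.0015,y,.0206],(255,0,255))
for x in(.027,-.027):
  for y in (-.005,.005): mk(t+R@[x+.0015,y,-.0646],(255,255,0))
side=read_camera("side");s=side["pixels"][:,:,::-1].copy()
u=proj(side,J)
def ms(X,col): cv2.circle(s,tuple(int(round(v)) for v in proj(side,X)),0,col,-1)
for k in(18,56,-18,-56): ms(J+b*k/1000+[0,0,.011],(0,0,255))
ms(t+R@[.0015,0,.0206],(255,0,255))
a=cv2.resize(im[120:330,200:380],None,fx=2.5,fy=2.5);x0,y0=int(u[0])-35,int(u[1])-60
c=cv2.resize(s[y0:y0+105,x0:x0+70],None,fx=5,fy=5)
cv2.imwrite("pics/fin.png",np.hstack([a,c[:525,:350]]));np.save("wf.npy",p,allow_pickle=True)
print(x0,y0,[(r["confidence"],np.array(r["at"])*[420,560]) for q in("jamb_bore","brass_leaf_bore") for r in place_of(p,q)[:2]])
print(proj(p,J),proj(p,t+R@[.0015,0,.0206]))
E
```

```text
time: 10.6
tool_pos: [0.5281, 0.2246, 0.146]
tcp_rot: [[0.27, 0.963, -0.0], [0.963, -0.27, -0.001], [-0.001, -0.0, -1.0]]
ft_force: [-1.1, -0.1, -1.8]
gripper_width: 0.0091
grip_force: 78.0
10.65 [0.5282 0.2242 0.1461] [[ 0.2705  0.9627 -0.0002]
 [ 0.9627 -0.2705 -0.0005]
 [-0.0006 -0.     -1.    ]] [ 1.0899 -0.416  -2.3886]
jamb tool [ 2.4273  0.4258 76.095 ]
217 201 [(0.69, array([207.396, 283.304])), (0.83, array([228.606, 283.192])), (0.21, array([301.812, 530.208]))]
[284.4902 204.9056] [284.2855 225.4137]
```

View pics/fin.png

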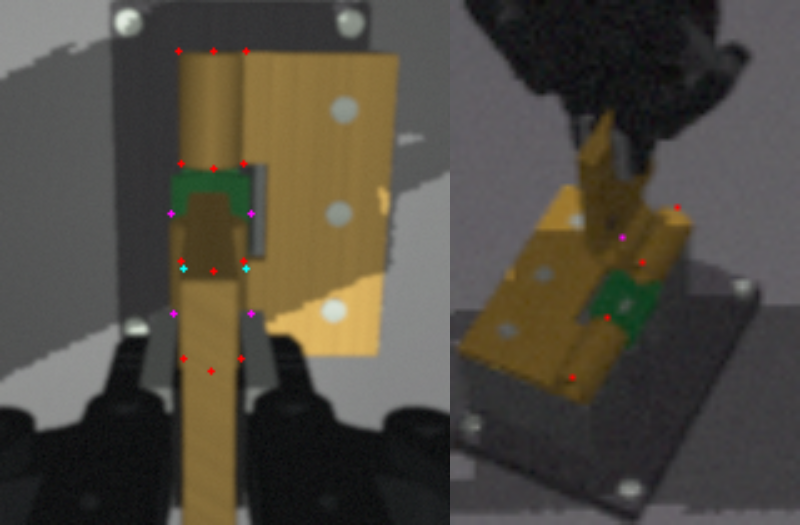

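Wrist half: the projected jamb points match the barrels (gap edge at tile row 168, axis at col 213). The leaf's barrel left edge is at 171 and its plate top is centred at 210. Side half: the leaf hangs above the gap. Correct by about (+2, +0.6) mm and descend, watching the force.

```bash
python3 -m jog '{"delta_pos":[[2,0.6,4],[2,0.6,12],[2,0.6,20],[2,0.6,28],[2,0.6,33],[2,0.6,37],[2,0.6,40],[2,0.6,40]],"dr":[[0,0,0],[0,0,0],[0,0,0],[0,0,0],[0,0,0],[0,0,0],[0,0,0],[0,0,0]],"grip":[255,255,255,255,255,255,255,255]}' 100
python3 -m jog '{"delta_pos":[[0,0,3],[0,0,6],[0,0,8],[0,0,8],[0,0,8]],"dr":[[0,0,0],[0,0,0],[0,0,0],[0,0,0],[0,0,0]],"grip":[255,255,255,255,255]}'
python3 - <<'E'
from h import *
for i in range(3): st=read_state();print(st["tool_pos"],st["ft_force"],st["moment"]);p=read_camera("wrist")
E
```

```text
time: 11.6
tool_pos: [0.529, 0.227, 0.1058]
tcp_rot: [[0.269, 0.963, -0.001], [0.963, -0.269, -0.0], [-0.0, -0.001, -1.0]]
ft_force: [-0.4, -0.7, -3.0]
gripper_width: 0.0084
grip_force: 100.4
time: 12.1
tool_pos: [0.5296, 0.2272, 0.0988]
tcp_rot: [[0.27, 0.963, 0.001], [0.963, -0.27, 0.0], [0.001, 0.001, -1.0]]
ft_force: [-1.9, 1.1, 4.9]
gripper_width: 0.0083
grip_force: 101.8
[0.52956967 0.22719473 0.09883068] [-1.92065629  1.06099908  4.94816541] [ 0.03150372  0.41946333 -0.05997101]
[0.52959074 0.22721067 0.09881437] [-2.07833146 -0.30503217  4.33700031] [ 0.04673341  0.44065086 -0.06617539]
[0.52954593 0.22720367 0.09871188] [-1.2667512   1.16418488  5.01554128] [ 0.05075553  0.41617137 -0.05881061]
```

Contact on the saddle is as expected: about 7 N, with the bore roughly 8 mm above the line. Keep pressing.

```bash
python3 -m jog '{"delta_pos":[[0,0,2],[0,0,4],[0,0,6],[0,0,6],[0,0,6]],"dr":[[0,0,0],[0,0,0],[0,0,0],[0,0,0],[0,0,0]],"grip":[255,255,255,255,255]}'
python3 -m jog '{"delta_pos":[[0,0,1],[0,0,2],[0,0,2]],"dr":[[0,0,0],[0,0,0],[0,0,0]],"grip":[255,255,255]}'
python3 -m jog '{"delta_pos":[[0,0,0.5],[0,0,1],[0,0,1]],"dr":[[0,0,0],[0,0,0],[0,0,0]],"grip":[255,255,255]}'
```

```text
time: 12.75
tool_pos: [0.5296, 0.2272, 0.0928]
tcp_rot: [[0.27, 0.963, 0.001], [0.963, -0.27, 0.0], [0.0, 0.001, -1.0]]
ft_force: [-2.9, 0.8, 7.9]
gripper_width: 0.0084
grip_force: 102.3
time: 13.05
tool_pos: [0.5297, 0.2272, 0.091]
tcp_rot: [[0.27, 0.963, 0.001], [0.963, -0.27, 0.0], [0.001, 0.001, -1.0]]
ft_force: [-3.3, 0.2, 8.0]
gripper_width: 0.0087
grip_force: 102.3
time: 13.35
tool_pos: [0.5297, 0.2272, 0.0901]
tcp_rot: [[0.27, 0.963, 0.001], [0.963, -0.27, 0.0], [0.001, 0.001, -1.0]]
ft_force: [-3.4, 0.1, 9.0]
gripper_width: 0.0085
grip_force: 102.4
```

```bash
python3 -m jog '{"delta_pos":[[0,0,0.5],[0,0,1],[0,0,1]],"dr":[[0,0,0],[0,0,0],[0,0,0]],"grip":[255,255,255]}'
python3 -m jog '{"delta_pos":[[0,0,0.5],[0,0,1],[0,0,1]],"dr":[[0,0,0],[0,0,0],[0,0,0]],"grip":[255,255,255]}'
```

```text
time: 13.65
tool_pos: [0.5298, 0.2273, 0.09]
tcp_rot: [[0.27, 0.963, 0.001], [0.963, -0.27, 0.0], [0.001, 0.001, -1.0]]
ft_force: [-5.5, -0.5, 15.2]
gripper_width: 0.0088
grip_force: 103.5
time: 13.95
tool_pos: [0.53, 0.2273, 0.09]
tcp_rot: [[0.269, 0.963, 0.002], [0.963, -0.269, 0.0], [0.001, 0.001, -1.0]]
ft_force: [-8.4, -0.7, 20.8]
gripper_width: 0.0081
grip_force: 104.3
```

Bottomed: the height stays at 0.090 while force climbs to 20.8 N. The V pushes the leaf sideways (-8 N in x), so I'll shift a little in tool -y to seat it on both flanks.

```bash
python3 -m jog '{"delta_pos":[[0,-0.4,0],[0,-0.8,0],[0,-0.8,0]],"dr":[[0,0,0],[0,0,0],[0,0,0]],"grip":[255,255,255]}'
```

```text
time: 14.25
tool_pos: [0.5298, 0.2274, 0.09]
tcp_rot: [[0.269, 0.963, 0.003], [0.963, -0.269, 0.0], [0.001, 0.003, -1.0]]
ft_force: [-6.3, -1.2, 19.5]
gripper_width: 0.0084
grip_force: 104.1
```

```bash
python3 -m jog '{"delta_pos":[[0,-0.6,0],[0,-1.2,0.5],[0,-1.2,0.5],[0,-1.2,0.5]],"dr":[[0,0,0],[0,0,0],[0,0,0],[0,0,0]],"grip":[255,255,255,255]}'
python3 - <<'E'
from h import *
np.set_printoptions(precision=4,suppress=True)
st=read_state();R=np.array(st["tcp_rot"]);t=np.array(st["tool_pos"]);print(st["ft_force"],st["moment"],R)
p=read_camera("wrist");s=read_camera("side");im=p["pixels"][:,:,::-1];J=np.array([.5293,.2264,.07]);print(R.T@(J-t)*1000)
u=proj(s,J);x0,y0=int(u[0])-35,int(u[1])-60
a=cv2.resize(im[130:340,200:380],None,fx=2.5,fy=2.5,interpolation=2);c=cv2.resize(s["pixels"][y0:y0+105,x0:x0+70,::-1],None,fx=5,fy=5,interpolation=2)
cv2.imwrite("pics/end.png",np.hstack([a,c]))
E
```

```text
time: 14.65
tool_pos: [0.5296, 0.2274, 0.09]
tcp_rot: [[0.27, 0.963, 0.005], [0.963, -0.27, -0.0], [0.001, 0.005, -1.0]]
ft_force: [-3.9, -2.5, 20.4]
gripper_width: 0.0083
grip_force: 104.4
[-3.8527 -2.476  20.3912] [-0.5585  1.0024 -0.1303] [[ 0.2696  0.963   0.0049]
 [ 0.963  -0.2696 -0.0001]
 [ 0.0012  0.0048 -1.    ]]
[-1.1282 -0.1475 20.0097]
```

View pics/end.png

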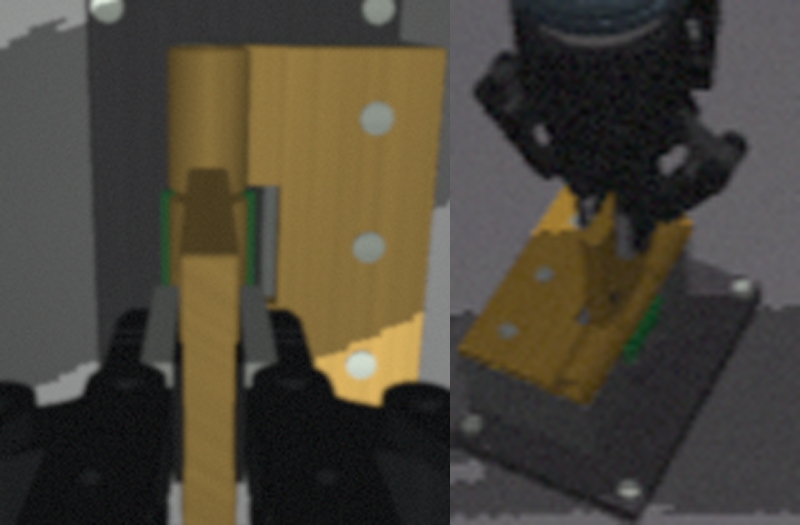

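The leaf's barrel lies in line with the fixed barrels (tile cols 170–247 for both, front end at row 190), with green flanks showing evenly on both sides. The saddle is bottomed under about 20 N. Handing in.

```bash
python3 -c "
from cell import *
s=read_state();print(s['time'],s['tool_pos'],s['ft_force'],s['grip_force']);print(job_done())"
```

```text
14.75 [0.52963704 0.22744044 0.0899966 ] [-4.37368305 -2.33094322 20.22843311] 104.42949056625366
the job is handed in; nothing more can be done
None
```

I handed the job in at 14.8 s with the larger brass leaf still gripped in the jamb gap. The saddle is pressed to its bottom stop at about 20 N, and the barrels line up in the last pictures; the first grasp missed and I redid it deeper.

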